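Ready the surface plate for the next batch

TASK

Get the granite surface plate ready for the next batch of measurements: move the measured shaft off it and stand it upright in the one empty cell of the blue tray, put the V-block inside the yellow taped outline where the shaft stood, squared up with the tape, and the setting master with the blue handle on the blue round spot. Set the parts down gently, the right way up, without dropping them, and leave the other shafts standing in their cells and the dial stand undisturbed.

Things in the scene. Friction and masses are not known exactly. Their poses are not given: they have to be found in the camera images.
- shaft: the measured shaft: a turned aluminium part standing upright on the granite inside the yellow outline; 110 tall, about 270 g. From its foot: flange 52 diameter for the first 12, then body 36 diameter up to 90 (the place to grip), then a 24 diameter end up to 110. Origin: centre of its underside, z up.
- vblock: steel V-block, about 720 g, on the table beside the plate: 80 long (its x axis), 42 wide (its y), 40 high, flat parallel sides, V groove along the top; the two ends are alike. Starts within about 45 degrees of its x axis pointing along world x. Grip it across the 42 width. Origin: centre of its underside, z up.
- master: setting master, about 450 g, on the table beside the plate: steel disc 56 diameter and 16 thick (a cone up to 20) with an upright blue handle on top, 26 diameter from 20 to 62 and 32 diameter from 65 to 75, its top. Origin: centre of its underside, z up.
- plate: black granite surface plate, fixed: 240 (x) by 260 (y), top surface 50 above the table. Origin: centre of its underside.
- yellow_outline: rectangle of yellow tape on the granite, flat: inside 90 along its x by 52 along its y, tape 6 wide; V-block's place, its length along x. Origin: centre of the rectangle, at the granite's surface.
- blue_spot: flat blue round sticker, 72 diameter, on the granite about 12 cm from the yellow outline; the setting master's place. Origin: its centre, at the granite's surface.
- tray: blue plastic tray, fixed, on the table to the robot's right: 160 by 160, 50 high outside, walls and floor 4 thick, divided into 2 by 2 cells of 74 by 74 inside, whose centres lie 39 from the tray's centre along its x and y. Three cells hold a shaft each, one is empty. Origin: centre of its underside.
- free_cell: flat green liner, 60 square, on the floor of the tray's only empty cell (which of the four varies). Origin: centre of that cell, on its floor (4 above the table); axes as the tray's.
- shaft_a: shaft like the measured one, already standing in a tray cell; leave it. Origin: centre of its underside.
- shaft_b: another such shaft standing in a tray cell; leave it.
- shaft_c: another such shaft standing in a tray cell; leave it.
- dial_stand: dial indicator on a magnetic stand, at the far side of the table behind the tray: base 60 by 50, 55 high, upright rod 200 high, dial on an arm 75 long reaching to the stand's -y side (to y = -102 in all). Loose; leave it. Origin: centre of its underside.
Things that resemble listed ones, but are neither listed nor needed, are in the scene too. Of the things that look like the dial_stand, the smaller one is meant.

How it is judged:
At the end, for the whole second after the job is handed in: Shaft upright on the empty cell's floor, within 15 mm of its centre each way; V-block upright on granite, within 8 mm each way and 0.12 rad of the yellow outline; master upright within 10 mm of the blue spot's centre; all at rest; other shafts moved under 25 mm, dial stand under 20 mm, all upright (x of shaft in the frame of free_cell between -0.015 and 0.015 m and y of shaft in the frame of free_cell between -0.015 and 0.015 m and z of shaft in the frame of free_cell between -0.005 and 0.005 m and angle between each of shaft, shaft_a, shaft_b, shaft_c's own z axis and vertical below 0.09 rad and linear speed of each of shaft, vblock, master below 0.02 m/s and x of vblock in the frame of yellow_outline between -0.008 and 0.008 m and y of vblock in the frame of yellow_outline between -0.008 and 0.008 m and z of vblock in the frame of yellow_outline between -0.004 and 0.004 m and angle between the x axis of vblock and the x axis of yellow_outline, either way round below 0.12 rad and angle between each of vblock, master, dial_stand's own z axis and vertical below 0.06 rad and horizontal distance between master and blue_spot below 0.01 m and z of master in the frame of blue_spot between -0.004 and 0.004 m and distance of each of shaft_a, shaft_b, shaft_c from where it was at the start of the episode below 0.025 m and distance of dial_stand from where it was at the start of the episode below 0.02 m); the robot touches nothing.
It fails at once if the shaft, V-block or master falls freely from over about 13 mm (let go and faster than 0.5 m/s) ((contact force between the fingers and shaft below 0.05 N and linear speed of shaft above 0.5 m/s) or (contact force between the fingers and vblock below 0.05 N and linear speed of vblock above 0.5 m/s) or (contact force between the fingers and master below 0.05 N and linear speed of master above 0.5 m/s)).
It fails at once if a part is set down or pressed hard (over 120 N) onto the granite or into the tray (contact force between any of vblock, master and plate above 120 N or contact force between shaft and tray above 120 N).
It fails at once if the measured shaft, V-block or setting master is tipped over (beyond 0.7 rad) (angle between any of shaft, vblock, master's own z axis and vertical above 0.7 rad).
It fails at once if one of the other shafts is tipped (beyond 0.35 rad) or moved more than 25 mm (angle between any of shaft_a, shaft_b, shaft_c's own z axis and vertical above 0.35 rad or distance of any of shaft_a, shaft_b, shaft_c from where it was at the start of the episode above 0.025 m).
It fails at once if the dial stand is moved more than 20 mm or tipped (distance of dial_stand from where it was at the start of the episode above 0.02 m or angle between dial_stand's own z axis and vertical above 0.2 rad).
It also fails if it takes over 67 s, if anything falls off the work surface, if the arm or the gripper's body presses on something with over 40 N, if the wrist force passes 120 N, or if a joint passes its speed limit or range.

ROBOT

A 6-joint arm with a two-finger parallel gripper is mounted at the origin on the work surface. World frame = base frame: x ahead of the robot, y to its left, z up, the work surface at z = 0. Lengths are in m, angles in rad, forces in N, time in s.
With the tool pointing down it reaches from about 0.375 to 0.975 m from the base axis. Payload 3.8 kg.
Tool frame: the origin (TCP) lies midway between the tips of the shut fingers; the grasp point (between the pads) lies 19 mm behind it; x points along the fingers, y is the direction in which the jaws open and shut, and the axes are right-handed (so a half turn about x gives the same grasp; the last joint's range is limited). The gripper opens to 88 mm and grips with 3 to 60 N. Pads are 18 mm wide; open, the fingers measure 123 mm over their backs; the gripper's body (75 mm by 187 mm) begins 45 mm behind the grasp point.
Start: joints at [1.203, 0.264, 1.604, -0, 1.274, -0.037], TCP at [0.219, 0.638, 0.203] pointing down, gripper open.
Joint ranges: [-2.63, 2.63], [-0.94, 2.18], [0.31, 2.57], [-1.31, 4.45], [0, 2.66], [-2.55, 2.55]. Speed limits (rad/s): [2.57, 2.57, 3.14, 3.14, 3.14, 3.14].

INTERFACE

Orientations are given as a rotation vector (axis times angle).
In Python, from cell import manip, inverse_kinematics, cams, order gives the robot as it stands. Calls block until the motion is done:
- manip.move_pose(position, orientation): joint-space move of the TCP to a pose.
- manip.move_linear(position, rate=0.15, rot=None): straight line of the TCP; rot=None keeps the orientation; rate is the mean speed in m/s.
- manip.set_joints(angles): joint-space move.
- manip.set_gripper(opening, force=None): finger opening in m; force is the grip in N (None keeps the last); returns when the fingers have stopped.
- manip.dwell(seconds).
- inverse_kinematics(position, orientation): joint angles nearest the present ones, or None.
- manip.state(): the state.
- cams.capture(name): name is "side" or "top" or "wrist"; returns a dict with "image" (420x560x3 uint8, blue, green, red), "z_map" (420x560 float32, m along the optical axis (not along the pixel's ray), 0 where there is no reading), "intrinsics" (3x3 intrinsics, pixels), "k1" (the pictures are not rectified: a ray, as slopes to the right and down, at radius r is drawn at 1 + k1 r^2 times it, then the intrinsics apply), "position" and "orientation" of the camera in the world; the wrist camera has in their place "T_tool_cam" (4x4, takes a point from camera to tool coordinates, whose origin is the TCP and whose axes are the tool frame's). Camera axes: x right, y down, z forward; pixel columns grow to the right and rows downward; lengths in m; the calibration is good to about 2 mm. A picture is of the moment at which its call begins: read the wrist's pose just before it.
A pose or a line that the arm cannot do raises manip.IKError and nothing moves.
- order.close_job(): hands the job in, once; it reports no verdict.
The state is a dict: "clock": time; "joint_pos": joint angles; "joint_velocities": joint speeds; "tau": joint torques, N m; "tool_pos": TCP position; "tcp_rot": TCP orientation; "contact_force": force on the tool from outside, world axes, zero at the start; "moment": the same for the moment, N m; "gripper_width": finger opening in m.
Only numpy, scipy, OpenCV 4.12 (cv2) and the standard library are available. Lean on these libraries where they do the work, as an engineer would, in place of code of your own. Each camera call takes 0.05 s, during which the arm holds its last target.

## Working session

There is one attempt and no reset: what is moved stays moved. The work goes in short steps, each a Python script; the robot and the scene stay as the last script left them, time stands still between calls to the robot, and variables do not carry over. Pictures are saved under pics/ and viewed, and the job is handed in when it is done.

```bash
ls; mkdir -p pics; python3 - <<'E'
from cell import manip, inverse_kinematics, cams, order
import cv2,numpy as np
for n in ["top","side","wrist"]:
    c=cams.capture(n); cv2.imwrite(f"pics/{n}0.png",c["image"])
    np.savez(f"pics/{n}0.npz",**c)
    print(n,{k:(np.round(v,4).tolist() if not np.isscalar(v) else v) for k,v in c.items() if k not in("image","z_map")})
s=manip.state();print(s)
E
```

```text
pics
top {'intrinsics': [[393.8326, 0.0, 278.3666], [0.0, 393.8326, 209.8244], [0.0, 0.0, 1.0]], 'k1': -0.05392726487082453, 'position': [0.5553, -0.0279, 0.9262], 'orientation': [-2.1756, 2.1924, -0.0439]}
side {'intrinsics': [[475.9091, 0.0, 281.9245], [0.0, 475.9091, 215.2023], [0.0, 0.0, 1.0]], 'k1': -0.1204780564710697, 'position': [-0.099, -0.7538, 0.7762], 'orientation': [-2.0592, 0.844, -0.4332]}
wrist {'intrinsics': [[376.5201, 0.0, 278.1855], [0.0, 376.5201, 208.8369], [0.0, 0.0, 1.0]], 'k1': -0.10056006173297224, 'T_tool_cam': [[0.0003, -0.2997, 0.954, -0.1813], [1.0, 0.0007, -0.0001, 0.0002], [-0.0006, 0.954, 0.2997, -0.077], [0.0, 0.0, 0.0, 1.0]]}
{'clock': 0.15, 'joint_pos': array([ 1.20312182e+00,  2.64589265e-01,  1.60505256e+00,  9.60282917e-06,
        1.27372300e+00, -3.68851813e-02]), 'joint_velocities': array([-0.00103292, -0.00258994, -0.00386506, -0.00076655, -0.00090301,
        0.00016029]), 'tau': array([-2.87165667e-04, -5.02849102e+01, -3.57469404e+01,  7.28487200e-02,
        2.50179204e-02, -7.86077771e-05]), 'tool_pos': array([0.21899925, 0.6378311 , 0.20207209]), 'tcp_rot': array([ 0.25823509,  1.55552878, -0.2609695 ]), 'contact_force': array([-0.32379263, -0.51758546, -0.18510776]), 'moment': array([ 0.01147633,  0.03600239, -0.00754516]), 'gripper_width': 0.08786885668449701}
```

View pics/top0.png

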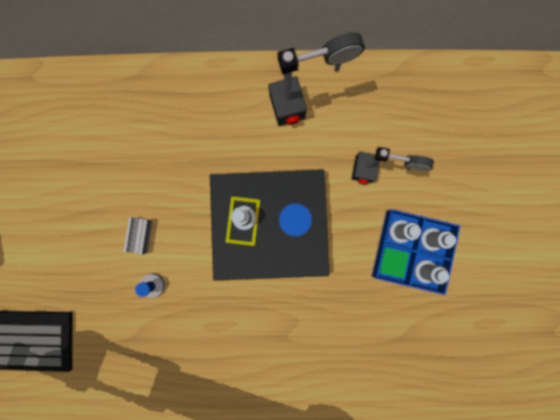

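View pics/side0.png

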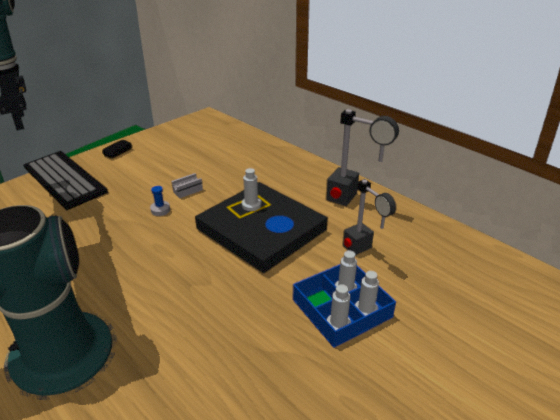

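View pics/wrist0.png

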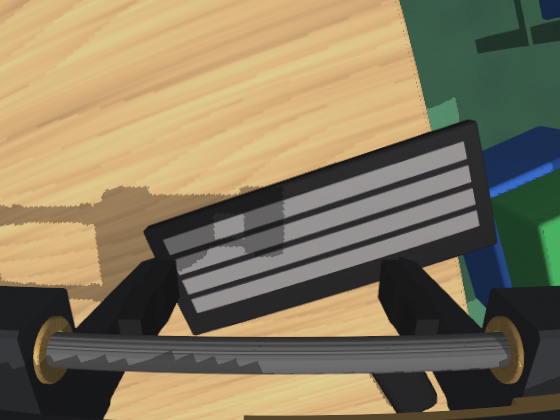

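```bash
cat > h.py <<'E'
import cv2,numpy as np
from scipy.spatial.transform import Rotation as R
def pose(c,s=None):
    if "T_tool_cam" in c:
        T=np.eye(4);T[:3,:3]=R.from_rotvec(s["tcp_rot"]).as_matrix();T[:3,3]=s["tool_pos"]
        T=T@c["T_tool_cam"]; return T[:3,:3],T[:3,3]
    return R.from_rotvec(c["orientation"]).as_matrix(),np.asarray(c["position"])
def cast(c,uv,z,s=None):
    Rm,p=pose(c,s); uv=np.asarray(uv,float).reshape(-1,1,2)
    n=cv2.undistortPoints(uv,np.asarray(c["intrinsics"]),np.array([float(c["k1"]),0,0,0])).reshape(-1,2)
    d=np.c_[n,np.ones(len(n))]@Rm.T
    return p+d*((z-p[2])/d[:,2])[:,None]
def cloud(c,s=None):
    Rm,p=pose(c,s); h,w=c["z_map"].shape
    u,v=np.meshgrid(np.arange(w),np.arange(h))
    n=cv2.undistortPoints(np.stack([u,v],-1).reshape(-1,1,2).astype(float),np.asarray(c["intrinsics"]),np.array([float(c["k1"]),0,0,0])).reshape(-1,2)
    z=c["z_map"].reshape(-1,1); P=np.c_[n,np.ones(len(n))]*z@Rm.T+p
    P[z[:,0]==0]=np.nan
    return P.reshape(h,w,3)
def hsv(c): return cv2.cvtColor(np.asarray(c["image"]),cv2.COLOR_BGR2HSV)
def blobs(m,amin=20):
    cs,_=cv2.findContours(m.astype(np.uint8),cv2.RETR_EXTERNAL,cv2.CHAIN_APPROX_NONE)
    return sorted([k for k in cs if cv2.contourArea(k)>=amin],key=cv2.contourArea,reverse=True)
def rect(xy):
    (cx,cy),(a,b),t=cv2.minAreaRect(np.asarray(xy[:,:2]*1000,np.float32))
    if a<b:a,b,t=b,a,t+90
    return round(cx/1000,4),round(cy/1000,4),round(a,1),round(b,1),round((t+90)%180-90,1)
def masks(H):
    h,s,v=H[...,0],H[...,1],H[...,2]
    return dict(yellow=(h>22)&(h<35)&(s>180)&(v>120),blue=(h>100)&(h<130)&(s>150)&(v>60),green=(h>45)&(h<80)&(s>150)&(v>70))
E
python3 - <<'E'
from h import *
for n in ["top","side"]:
    c=dict(np.load(f"pics/{n}0.npz")); H=hsv(c); M=masks(H); P=cloud(c)
    for k,m in M.items():
        for b in blobs(m,30)[:6]:
            z=0.004 if k=="green" else 0.05
            q=cast(c,b.reshape(-1,2),z)
            mm=np.zeros(m.shape,np.uint8);cv2.drawContours(mm,[b],-1,1,-1)
            print(n,k,b.reshape(-1,2).mean(0).round(),rect(q),"z med",np.nanmedian(P[mm>0],0).round(4))
c=dict(np.load("pics/top0.npz"));P=cloud(c)
for (x0,x1,y0,y1,zl,nm) in [(215,270,190,250,.145,"shaft"),(110,165,205,260,.03,"vb"),(125,175,268,310,.066,"master"),(380,465,205,300,.14,"trayshafts"),(370,465,205,300,.03,"tray"),(205,335,165,285,.03,"plate"),(345,440,140,190,.03,"dial")]:
    Q=P[y0:y1,x0:x1]; m=(Q[...,2]>zl)
    for b in blobs(m,8)[:4]:
        mm=np.zeros(m.shape,np.uint8);cv2.drawContours(mm,[b],-1,1,-1)
        q=Q[(mm>0)&m]; zz=np.nanmedian(q[:,2])
        print(nm,"rect",rect(q),"zmed",zz.round(4),"zmax",q[:,2].max().round(3), "mean",q.mean(0).round(4))
E
```

```text
top yellow [241. 221.] (0.5823, 0.0673, 102.9, 64.5, -7.4) z med [0.5704 0.0708 0.0498]
top blue [418. 249.] (0.5117, -0.3176, 163.1, 154.0, 76.2) z med [ 0.5    -0.3091  0.0052]
top blue [295. 219.] (0.5839, -0.05, 73.4, 71.2, -0.5) z med [ 0.5847 -0.0499  0.0499]
top blue [143. 289.] (0.4317, 0.2914, 30.5, 26.0, -63.8) z med [0.4343 0.2822 0.0739]
top green [394. 262.] (0.4836, -0.2806, 56.5, 55.5, -13.8) z med [ 0.484  -0.2808  0.0038]
side yellow [238. 210.] (0.5518, 0.0703, 65.4, 44.9, 82.0) z med [0.5414 0.073  0.0496]
side blue [346. 303.] (0.4911, -0.3376, 185.9, 181.5, 76.1) z med [ 0.492  -0.329   0.0277]
side blue [279. 224.] (0.583, -0.0497, 73.1, 72.1, 45.4) z med [ 0.5819 -0.0509  0.0496]
side blue [158. 196.] (0.4292, 0.2841, 107.0, 26.1, 59.4) z med [0.4271 0.2746 0.0579]
side green [104. 140.] (0.5283, 0.8111, 302.2, 53.8, 3.8) z med [ 0.776   1.3685 -0.2707]
side green [319. 298.] (0.4928, -0.2698, 42.0, 31.6, -14.8) z med [ 0.4918 -0.2708  0.0049]
shaft rect (0.589, 0.0627, 22.6, 21.6, 88.8) zmed 0.159 zmax 0.162 mean [0.5891 0.0625 0.1585]
vb rect (0.5539, 0.3319, 79.3, 9.1, -8.5) zmed 0.0379 zmax 0.043 mean [0.554  0.3317 0.037 ]
vb rect (0.5482, 0.2957, 80.6, 7.5, -8.1) zmed 0.0384 zmax 0.043 mean [0.5483 0.2953 0.0375]
master rect (0.4325, 0.2846, 32.2, 30.1, -45.3) zmed 0.0738 zmax 0.077 mean [0.4334 0.284  0.0734]
tray rect (0.5103, -0.3231, 163.5, 161.5, 75.8) zmed 0.0494 zmax 0.117 mean [ 0.515  -0.328   0.0644]
plate rect (0.5745, 0.009, 261.0, 240.6, -88.0) zmed 0.0492 zmax 0.162 mean [0.5735 0.0083 0.0514]
dial rect (0.6913, -0.2493, 125.8, 66.1, 78.4) zmed 0.1593 zmax 0.203 mean [ 0.694  -0.233   0.1246]
```

```bash
cat >> h.py <<'E'
def yawrot(deg):
    t=np.radians(deg);c,s=np.cos(t),np.sin(t)
    return R.from_matrix(np.array([[0,c,s],[0,s,-c],[-1,0,0]])).as_rotvec()
OUT=np.array([.5823,.0673]);OA=-7.4
VB=np.array([.5510,.3137]);VA=-8.3
MA=np.array([.4325,.2845]);SP=np.array([.5837,-.0499])
SH=np.array([.5890,.0627]);FC=np.array([.4830,-.2775])
E
python3 - <<'E'
from h import *
from cell import manip, inverse_kinematics, cams, order
s=manip.state();M=R.from_rotvec(s["tcp_rot"]).as_matrix();print(M.round(2))
for nm,p,zs,ys in [("sh",SH,(.25,.106),(31,-149)),("fc",FC,(.21,.06),(31,-149)),("vb",VB,(.15,.006),(81.7,-98.3)),("out",OUT,(.2,.056),(82.6,-97.4)),("ma",MA,(.15,.026),(60,90,-98,-120,0)),("sp",SP,(.2,.076),(60,90,-98,-120,0))]:
    for y in ys:
        for z in zs:
            q=inverse_kinematics(np.r_[p,z],yawrot(y)); print(nm,y,z,None if q is None else np.round(q,2))
E
```

```text
[[-0.    0.32  0.95]
 [-0.    0.95 -0.32]
 [-1.   -0.   -0.  ]]
sh 31 0.25 [ 0.06  0.08  1.73 -0.    1.33 -0.48]
sh 31 0.106 [ 0.06  0.19  1.88 -0.    1.07 -0.48]
sh -149 0.25 None
sh -149 0.106 None
fc 31 0.21 [-0.57  0.04  1.85 -0.    1.25 -1.11]
fc 31 0.06 [-0.57  0.18  1.99 -0.    0.97 -1.11]
fc -149 0.21 [-0.57  0.04  1.85  0.    1.25  2.03]
fc -149 0.06 [-0.57  0.18  1.99  0.    0.97  2.03]
vb 81.7 0.15 [ 0.48  0.22  1.75  0.    1.16 -0.95]
vb 81.7 0.006 [ 0.48  0.37  1.86  0.    0.91 -0.95]
vb -98.3 0.15 [ 0.48  0.22  1.75 -0.    1.16  2.19]
vb -98.3 0.006 [ 0.48  0.37  1.86 -0.    0.91  2.19]
out 82.6 0.2 [ 0.07  0.1   1.8  -0.    1.24 -1.37]
out 82.6 0.056 [ 0.07  0.23  1.93 -0.    0.98 -1.37]
out -97.4 0.2 [ 0.07  0.1   1.8  -0.    1.24  1.77]
out -97.4 0.056 [ 0.07  0.23  1.93 -0.    0.98  1.77]
ma 60 0.15 [ 0.53  0.01  2.   -0.    1.14 -0.51]
ma 60 0.026 [ 0.53  0.15  2.1  -0.    0.89 -0.51]
ma 90 0.15 [ 0.53  0.01  2.   -0.    1.14 -1.04]
ma 90 0.026 [ 0.53  0.15  2.1  -0.    0.89 -1.04]
ma -98 0.15 [ 0.53  0.01  2.   -0.    1.14  2.24]
ma -98 0.026 [ 0.53  0.15  2.1  -0.    0.89  2.24]
ma -120 0.15 None
ma -120 0.026 None
ma 0 0.15 [ 0.53  0.01  2.   -0.    1.14  0.53]
ma 0 0.026 [ 0.53  0.15  2.1  -0.    0.89  0.53]
sp 60 0.2 [-0.13  0.1   1.8  -0.    1.24 -1.17]
sp 60 0.076 [-0.13  0.21  1.92 -0.    1.01 -1.17]
sp 90 0.2 [-0.13  0.1   1.8   0.    1.24 -1.7 ]
sp 90 0.076 [-0.13  0.21  1.92 -0.    1.01 -1.7 ]
sp -98 0.2 [-0.13  0.1   1.8  -0.    1.24  1.58]
sp -98 0.076 [-0.13  0.21  1.92 -0.    1.01  1.58]
sp -120 0.2 [-0.13  0.1   1.8   0.    1.24  1.97]
sp -120 0.076 [-0.13  0.21  1.92  0.    1.01  1.97]
sp 0 0.2 [-0.13  0.1   1.8  -0.    1.24 -0.13]
sp 0 0.076 [-0.13  0.21  1.92 -0.    1.01 -0.13]
```

```bash
python3 - <<'E'
from h import *
from cell import manip, inverse_kinematics, cams, order
manip.move_pose(np.r_[SH,.25],yawrot(31))
manip.dwell(.2)
s=manip.state();c=cams.capture("wrist");cv2.imwrite("pics/w1.png",c["image"])
np.savez("pics/w1.npz",tool_pos=s["tool_pos"],tcp_rot=s["tcp_rot"],**c)
print(s["clock"],s["tool_pos"],s["contact_force"])
P=cloud(c,s); M=masks(hsv(c))
m=(P[...,2]>.148)&(P[...,2]<.168)&(np.hypot(P[...,0]-SH[0],P[...,1]-SH[1])<.04)
q=P[m];print("shaft top",rect(q),np.median(q[:,2]))
for k in("yellow","blue"):
    for b in blobs(M[k],100)[:3]: print(k,b.reshape(-1,2).mean(0).round(),rect(cast(c,b.reshape(-1,2),.05,s)))
E
```

```text
2.7833 [0.58894571 0.06339508 0.24992453] [-0.35619913  0.60740415 -0.43681589]
shaft top (0.5885, 0.0642, 23.6, 23.3, -57.5) 0.15957217695169362
blue [221. 253.] (0.5843, -0.05, 71.5, 71.0, 73.3)
blue [140. 392.] (0.5901, -0.2922, 106.3, 38.9, -81.5)
blue [ 80. 311.] (0.4699, -0.2102, 43.1, 24.0, 75.7)
```

View pics/w1.png

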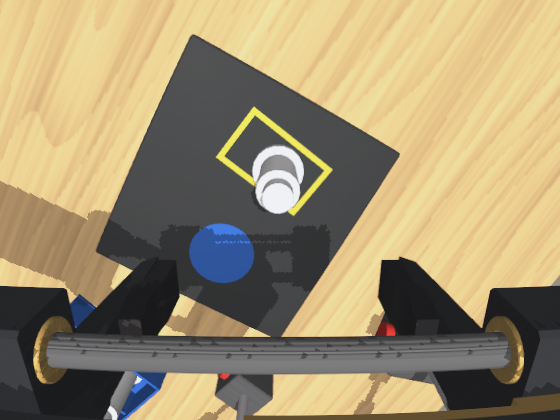

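The wrist view shows the shaft top at (278,195) inside the yellow outline, and the blue spot at (221,253). Positions agree with the top camera to about 1.5 mm. Next I'll grip the shaft.

```bash
cat >> h.py <<'E'
def lower(manip,p,z0,zmin,step=.001,thr=3.):
    "settle at z0, then step down until the vertical force rises"
    manip.move_linear(np.r_[p,z0],rate=.08); manip.dwell(.15)
    f0=manip.state()["contact_force"][2]; z=z0; f=f0
    while z>zmin:
        z-=step; manip.move_linear(np.r_[p,z],rate=.02); f=manip.state()["contact_force"][2]
        if f-f0>thr: break
    print("lowered to",round(z,4),"df",round(f-f0,2)); return z
E
python3 - <<'E'
from h import *
from cell import manip, inverse_kinematics, cams, order
p=np.array([.5888,.0636])
manip.move_linear(np.r_[p,.106],rate=.15)
manip.set_gripper(0.03,force=30)
s=manip.state();print(s["clock"],s["gripper_width"],s["tool_pos"],s["contact_force"])
manip.move_linear(np.r_[p,.22],rate=.15)
manip.move_pose(np.r_[FC,.22],yawrot(31))
manip.dwell(.15)
s=manip.state();print(s["clock"],s["gripper_width"],s["tool_pos"],s["contact_force"])
c=cams.capture("wrist");cv2.imwrite("pics/w2.png",c["image"]);c2=cams.capture("top");cv2.imwrite("pics/t2.png",c2["image"])
for n,k in((c,s),(c2,None)):
  for b in blobs(masks(hsv(n))["green"],60)[:2]: print(b.reshape(-1,2).mean(0).round(),rect(cast(n,b.reshape(-1,2),.004,k)))
P=cloud(c,s); m=(P[...,2]>.044)&(P[...,2]<.054)&(np.hypot(P[...,0]-.51,P[...,1]+.32)<.125);print("rim",rect(P[m]))
E
```

```text
4.9 0.030275672950480195 [0.58870113 0.06357302 0.10593758] [-0.70383135 -0.55074621 -0.16889572]
7.3 0.030027688018671134 [ 0.48368358 -0.27642033  0.21996229] [ 0.01193749 -1.45453605 -0.12581255]
[394. 262.] (0.4837, -0.2805, 56.5, 55.7, -13.8)
rim (0.51, -0.3233, 160.7, 160.6, 76.2)
```

View pics/w2.png

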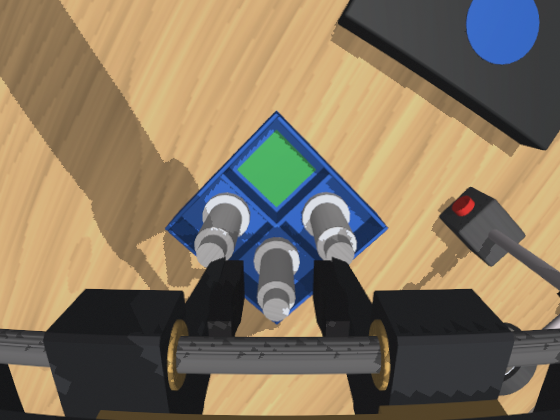

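View pics/t2.png

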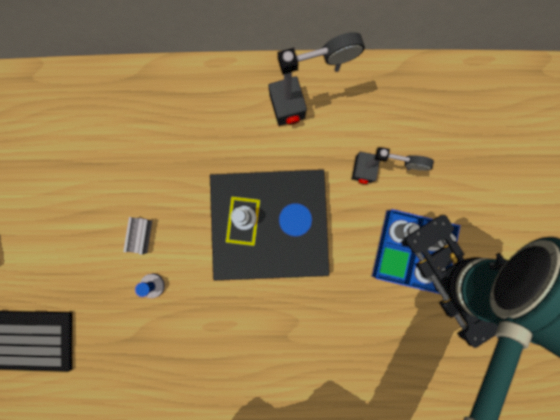

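```bash
python3 - <<'E'
from h import *
from cell import manip, inverse_kinematics, cams, order
c=dict(np.load("pics/w1.npz"));s=dict(tool_pos=c["tool_pos"],tcp_rot=c["tcp_rot"])
P=cloud(c,s);T=R.from_rotvec(s["tcp_rot"]).as_matrix()
L=(P-s["tool_pos"])@T
for v in (255,262,270,280,300,320):
  print(v,[(u,L[v,u].round(3).tolist()) for u in (135,150,160,170,390,400)])
m=(L[...,0]>-.06)&(L[...,0]<.006)&(abs(L[...,1])<.07)&(abs(L[...,2])<.06)
q=L[m];print(len(q),q.min(0),q.max(0))
for lo in np.arange(-.06,.006,.008):
  w=q[(q[:,0]>lo)&(q[:,0]<lo+.008)]
  if len(w): print(round(lo,3),w[:,1].min().round(3),w[:,1].max().round(3),w[:,2].min().round(3),w[:,2].max().round(3), "inner",abs(w[:,1]).min().round(4))
s2=manip.state();print(s2["tool_pos"],s2["gripper_width"],s2["clock"])
c=cams.capture("top");P=cloud(c);Q=P[200:340,370:540]
for lo in np.arange(.19,.32,.02):
  w=Q[(Q[...,2]>lo)&(Q[...,2]<lo+.02)]
  if len(w): print("z",round(lo,2),len(w),rect(w))
E
```

```text
255 [(135, [0.2, -0.16, 0.097]), (150, [0.201, -0.143, 0.097]), (160, [0.202, -0.132, 0.098]), (170, [0.199, -0.12, 0.096]), (390, [0.251, 0.142, 0.12]), (400, [0.251, 0.155, 0.12])]
262 [(135, [0.199, -0.161, 0.106]), (150, [-0.043, -0.052, -0.011]), (160, [-0.037, -0.05, -0.008]), (170, [-0.037, -0.045, -0.008]), (390, [-0.037, 0.048, -0.008]), (400, [-0.038, 0.052, -0.009])]
270 [(135, [-0.048, -0.056, -0.01]), (150, [-0.046, -0.051, -0.009]), (160, [-0.046, -0.047, -0.009]), (170, [-0.045, -0.043, -0.008]), (390, [-0.045, 0.046, -0.009]), (400, [-0.046, 0.05, -0.009])]
280 [(135, [-0.058, -0.053, -0.011]), (150, [-0.055, -0.048, -0.009]), (160, [-0.054, -0.045, -0.008]), (170, [-0.046, -0.043, -0.005]), (390, [-0.05, 0.045, -0.007]), (400, [-0.054, 0.047, -0.009])]
300 [(135, [-0.068, -0.049, -0.008]), (150, [-0.064, -0.045, -0.006]), (160, [-0.058, -0.044, -0.002]), (170, [-0.047, -0.044, 0.004]), (390, [-0.052, 0.045, 0.001]), (400, [-0.06, 0.046, -0.003])]
320 [(135, [-0.079, -0.046, -0.007]), (150, [-0.068, -0.045, -0.0]), (160, [-0.06, -0.044, 0.005]), (170, [0.25, -0.146, 0.216]), (390, [-0.053, 0.045, 0.01]), (400, [-0.063, 0.046, 0.003])]
3803 [-0.05999464 -0.05853482 -0.01095384] [-0.03412039  0.05973979  0.0104556 ]
-0.06 -0.059 0.06 -0.011 0.01 inner 0.0427
-0.052 -0.058 0.059 -0.011 0.01 inner 0.0431
-0.044 -0.057 0.058 -0.011 0.01 inner 0.0428
-0.036 -0.052 0.054 -0.01 0.01 inner 0.0432
[ 0.48355122 -0.27663066  0.21998885] 0.030095279807599625 7.4
z 0.25 13 (0.464, -0.28, 16.0, 7.7, -10.8)
z 0.27 2 (0.4696, -0.2815, 1.1, 0.0, -24.9)
z 0.29 5 (0.4621, -0.2799, 11.6, 0.9, 18.8)
z 0.31 99 (0.4805, -0.2694, 170.8, 53.3, 31.1)
```

```bash
python3 - <<'E'
from h import *
from cell import manip, inverse_kinematics, cams, order
s=manip.state();c=cams.capture("wrist")
P=cloud(c,s);T=R.from_rotvec(s["tcp_rot"]).as_matrix();L=(P-s["tool_pos"])@T
for v in (255,262,265,270,280,300,320,340,360,390):
  print(v,[(u,L[v,u].round(3).tolist()) for u in (100,150,200,225,235,278,330)])
sd=cams.capture("side");cv2.imwrite("pics/s3.png",cv2.resize(sd["image"][150:380,200:500],(780,598)))
P=cloud(sd);q=P[(np.hypot(P[...,0]-FC[0],P[...,1]-FC[1])<.04)&(P[...,2]>.12)]
h=np.histogram(q[:,2],bins=np.arange(.12,.42,.01));print(list(zip(h[1].round(2),h[0])))
E
```

```text
255 [(100, [0.219, -0.212, 0.107]), (150, [0.219, -0.15, 0.106]), (200, [0.107, -0.065, 0.054]), (225, [0.109, -0.044, 0.055]), (235, [0.201, -0.047, 0.097]), (278, [0.182, 0.0, 0.088]), (330, [0.106, 0.044, 0.054])]
262 [(100, [0.22, -0.214, 0.116]), (150, [0.22, -0.152, 0.115]), (200, [0.107, -0.065, 0.06]), (225, [-0.036, -0.022, -0.008]), (235, [-0.037, -0.018, -0.009]), (278, [0.164, 0.0, 0.087]), (330, [-0.038, 0.022, -0.009])]
265 [(100, [0.221, -0.215, 0.12]), (150, [0.219, -0.152, 0.119]), (200, [0.219, -0.092, 0.118]), (225, [-0.04, -0.021, -0.008]), (235, [-0.04, -0.017, -0.008]), (278, [0.158, 0.0, 0.088]), (330, [-0.041, 0.022, -0.009])]
270 [(100, [0.219, -0.215, 0.126]), (150, [0.219, -0.152, 0.125]), (200, [0.221, -0.092, 0.125]), (225, [-0.045, -0.021, -0.009]), (235, [-0.043, -0.017, -0.008]), (278, [0.146, 0.0, 0.088]), (330, [-0.045, 0.021, -0.009])]
280 [(100, [0.221, -0.218, 0.141]), (150, [0.221, -0.155, 0.14]), (200, [-0.056, -0.029, -0.01]), (225, [-0.053, -0.02, -0.009]), (235, [-0.052, -0.016, -0.008]), (278, [0.129, 0.0, 0.089]), (330, [-0.053, 0.02, -0.00
[... 1410 characters left out ...]
(np.float64(0.2), np.int64(0)), (np.float64(0.21), np.int64(0)), (np.float64(0.22), np.int64(0)), (np.float64(0.23), np.int64(0)), (np.float64(0.24), np.int64(0)), (np.float64(0.25), np.int64(11)), (np.float64(0.26), np.int64(45)), (np.float64(0.27), np.int64(51)), (np.float64(0.28), np.int64(8)), (np.float64(0.29), np.int64(0)), (np.float64(0.3), np.int64(0)), (np.float64(0.31), np.int64(0)), (np.float64(0.32), np.int64(11)), (np.float64(0.33), np.int64(64)), (np.float64(0.34), np.int64(44)), (np.float64(0.35), np.int64(18)), (np.float64(0.36), np.int64(32)), (np.float64(0.37), np.int64(29)), (np.float64(0.38), np.int64(13)), (np.float64(0.39), np.int64(8)), (np.float64(0.4), np.int64(67))]
```

View pics/s3.png

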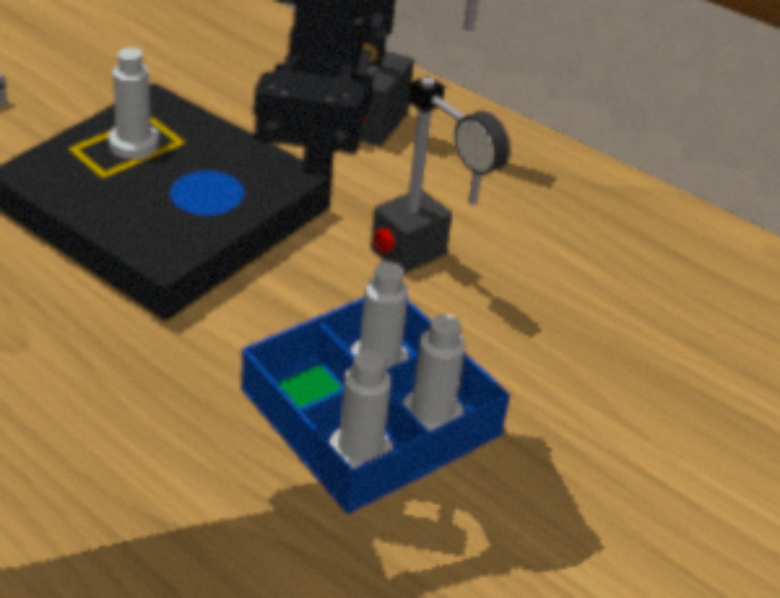

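The wrist depth and the side view both put the real fingertips about 35 mm behind the reported TCP. The picture shows the gripper high over the tray and the shaft still upright on the plate, so the fingers closed above the shaft without touching it. I'll correct all heights by 35 mm and retry.

```bash
echo "D=.035" >> h.py; python3 - <<'E'
from h import *
from cell import manip, inverse_kinematics, cams, order
p=np.array([.5888,.0636])
manip.set_gripper(.08)
manip.move_pose(np.r_[p,.19],yawrot(31))
print("start desc",manip.state()["clock"])
manip.move_linear(np.r_[p,.106-D],rate=.12)
manip.set_gripper(0.02,force=30)
s=manip.state();print(s["clock"],s["gripper_width"],s["tool_pos"],s["contact_force"])
c=cams.capture("wrist");cv2.imwrite("pics/w4.png",c["image"])
if s["gripper_width"]>.033:
    manip.move_linear(np.r_[p,.19],rate=.15)
    s=manip.state();print(s["clock"],s["gripper_width"],s["contact_force"])
    c=cams.capture("wrist");cv2.imwrite("pics/w5.png",c["image"])
E
```

```text
start desc 9.75
11.6417 0.034970935932692127 [0.58859719 0.0635337  0.07100621] [-0.66945985  0.03963412  0.11368461]
12.6333 0.03512337639294207 [-0.46507926 -0.7388334  -3.56522515]
```

```bash
python3 -c "
import cv2,numpy as np
a=cv2.imread('pics/w4.png');b=cv2.imread('pics/w5.png')
cv2.imwrite('pics/w45.png',cv2.resize(np.hstack([a,b]),(800,300)))"
```

```text
(no output)
```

View pics/w45.png

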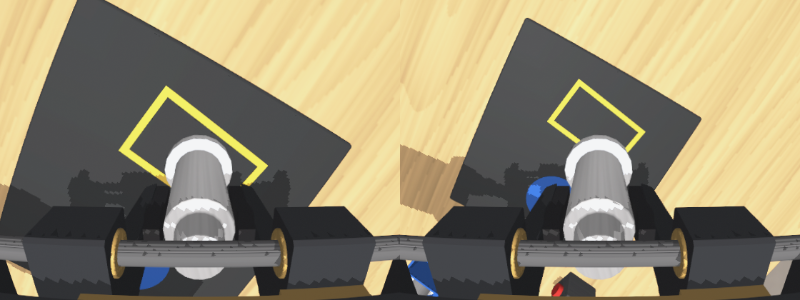

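The shaft is held: width is 35 mm, force is −3.6 N, and it lifts clear of the plate in the right half of the picture. Now into the free cell.

```bash
python3 - <<'E'
from h import *
from cell import manip, inverse_kinematics, cams, order
manip.move_pose(np.r_[FC,.17],yawrot(31))
manip.move_linear(np.r_[FC,.035],rate=.15)
lower(manip,FC,.028,.0225,thr=2.5)
s=manip.state();print(s["clock"],s["gripper_width"],s["contact_force"],s["tool_pos"])
manip.set_gripper(.052); s=manip.state();print(s["gripper_width"])
manip.move_linear(np.r_[FC,.15],rate=.2)
manip.set_gripper(.085)
s=manip.state();print(s["clock"])
sd=cams.capture("side");cv2.imwrite("pics/s6.png",cv2.resize(sd["image"][150:380,200:500],(780,598)))
w=cams.capture("wrist");cv2.imwrite("pics/w6.png",w["image"])
for n,k in((sd,None),(w,s)):
  P=cloud(n,k);m=(P[...,2]>.104)&(P[...,2]<.122)&(np.hypot(P[...,0]-.51,P[...,1]+.32)<.11)
  for b in blobs(m,8):
    mm=np.zeros(m.shape,np.uint8);cv2.drawContours(mm,[b],-1,1,-1);q=P[(mm>0)&m];print(rect(q),q[:,2].max().round(3))
E
```

```text
lowered to 0.024 df 7.19
16.475 0.035156862228664564 [-2.95777797  0.58877595  4.89349982] [ 0.48335182 -0.27789223  0.02500695]
0.05199134611427688
18.3417
(0.46, -0.3535, 26.2, 22.0, 42.9) 0.116
(0.5344, -0.3692, 25.9, 22.3, 41.0) 0.118
(0.4797, -0.2788, 24.7, 21.3, 43.5) 0.117
(0.5532, -0.2972, 25.6, 22.1, 39.0) 0.116
(0.4833, -0.2771, 23.7, 23.5, -49.9) 0.115
(0.5556, -0.295, 24.2, 23.7, -87.1) 0.115
(0.4639, -0.3512, 24.3, 21.4, -63.5) 0.115
```

View pics/s6.png

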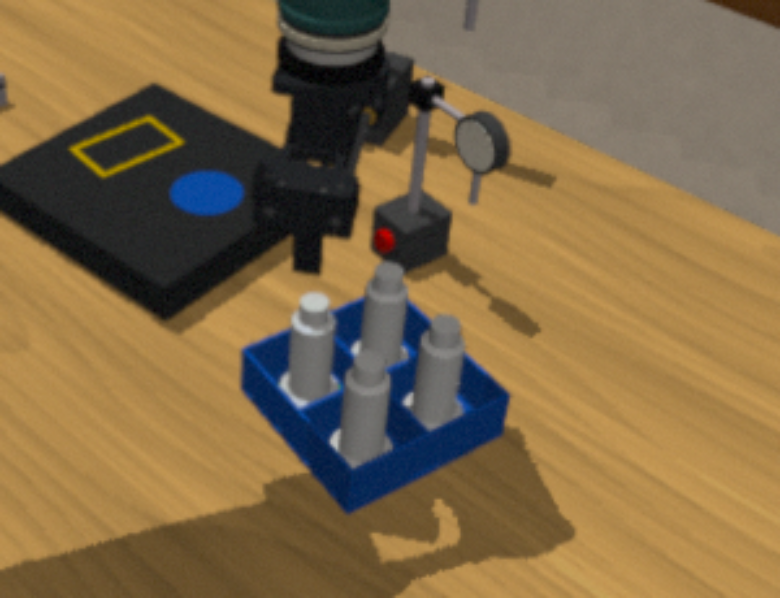

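View pics/w6.png

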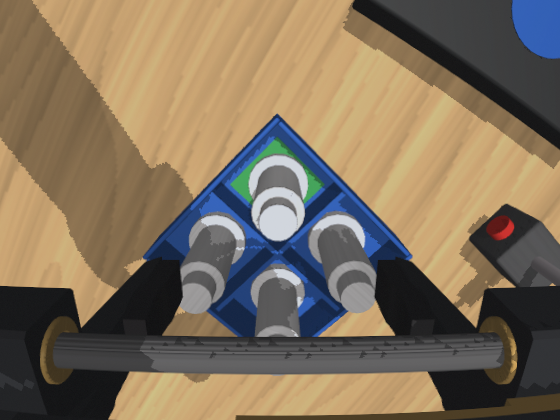

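The shaft stands upright in the free cell. In the wrist view its top is at (278,222), measured at (0.4833, −0.2771), and the other three shafts are in place. Next, the V-block.

```bash
python3 - <<'E'
from h import *
from cell import manip, inverse_kinematics, cams, order
manip.move_pose(np.r_[VB,.12],yawrot(81.7))
manip.dwell(.15)
s=manip.state();print(s["clock"],s["tool_pos"])
c=cams.capture("wrist");cv2.imwrite("pics/w7.png",c["image"]);t=cams.capture("top");cv2.imwrite("pics/t7.png",t["image"]);sd=cams.capture("side")
P=cloud(c,s)
m=(P[...,2]>.034)&(P[...,2]<.046)&(np.hypot(P[...,0]-VB[0],P[...,1]-VB[1])<.07)
print("vb wrist",rect(P[m]),np.median(P[m][:,2]))
m=(P[...,2]>.068)&(P[...,2]<.08)&(np.hypot(P[...,0]-MA[0],P[...,1]-MA[1])<.04)
if m.sum()>10:print("master wrist",rect(P[m]))
for nm,n in(("top",t),("side",sd)):
  for k in("yellow","blue"):
    for b in blobs(masks(hsv(n))[k],60)[:3]: print(nm,k,rect(cast(n,b.reshape(-1,2),.05)))
E
```

```text
20.725 [0.55150654 0.31277719 0.1201177 ]
vb wrist (0.5505, 0.3153, 79.5, 42.2, -8.6) 0.039603781862563636
master wrist (0.4341, 0.2854, 31.9, 30.4, 81.1)
top yellow (0.5823, 0.0673, 103.1, 65.1, -7.4)
top blue (0.5116, -0.3175, 163.3, 153.6, 76.3)
top blue (0.5839, -0.05, 73.4, 71.2, -0.5)
top blue (0.4324, 0.2912, 31.1, 26.0, -51.8)
side yellow (0.5805, 0.0665, 102.8, 65.3, -7.4)
side blue (0.4913, -0.3374, 185.3, 181.3, 76.0)
side blue (0.583, -0.0497, 73.1, 72.1, 45.4)
side blue (0.4292, 0.2841, 107.0, 26.1, 59.4)
```

View pics/w7.png

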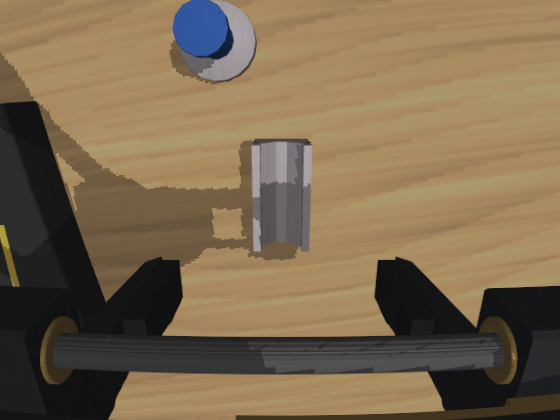

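The V-block is at (281,195), aligned with the jaws, and the wrist view puts it within 2 mm of the top camera's position. I'll grip it, lift and carry it.

```bash
python3 - <<'E'
from h import *
from cell import manip, inverse_kinematics, cams, order
p=np.array([.5507,.3145]);o=np.array([.5818,.0671])
manip.move_linear(np.r_[p,.12],rate=.15,rot=yawrot(81.5))
manip.move_linear(np.r_[p,-.028],rate=.13)
s=manip.state();print(s["clock"],s["tool_pos"],s["contact_force"])
manip.set_gripper(0.025,force=50)
s=manip.state();print(s["clock"],s["gripper_width"],s["contact_force"])
if s["gripper_width"]<.038: raise SystemExit("miss")
manip.move_linear(np.r_[p,.1],rate=.15)
s=manip.state();print(s["gripper_width"],s["contact_force"],s["moment"])
manip.move_pose(np.r_[o,.1],yawrot(82.5))
manip.dwell(.15)
s=manip.state();print(s["clock"],s["gripper_width"],s["contact_force"],s["tool_pos"])
sd=cams.capture("side");cv2.imwrite("pics/s8.png",cv2.resize(sd["image"][60:290,120:420],(780,598)))
w=cams.capture("wrist");cv2.imwrite("pics/w8.png",w["image"])
P=cloud(w,s);m=(P[...,2]>.155)&(P[...,2]<.175)&(np.hypot(P[...,0]-o[0],P[...,1]-o[1])<.06)
if m.sum():print(rect(P[m]),P[m][:,2].max())
for b in blobs(masks(hsv(w))["yellow"],60)[:3]: print("yellow",rect(cast(w,b.reshape(-1,2),.05,s)))
E
```

```text
22.4167 [ 0.55167749  0.31500399 -0.0269027 ] [0.72201213 0.43090465 0.23665809]
23.1417 0.04183520668709717 [-0.41198502  0.15891407  0.94768985]
0.04165418318937364 [-0.17994208  0.33030459 -8.15526131] [ 0.01150645 -0.04608052  0.05090793]
25.275 0.0414059397446407 [ 0.45602513 -0.46990367 -7.62636664] [0.58185683 0.06876269 0.09995224]
(0.5816, 0.0688, 81.6, 74.7, -7.6) 0.17499280697221503
```

View pics/s8.png

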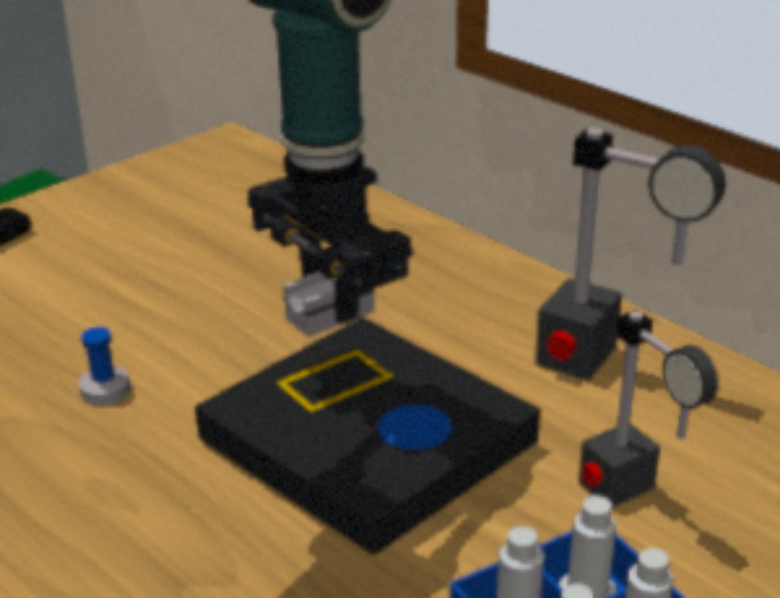

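View pics/w8.png

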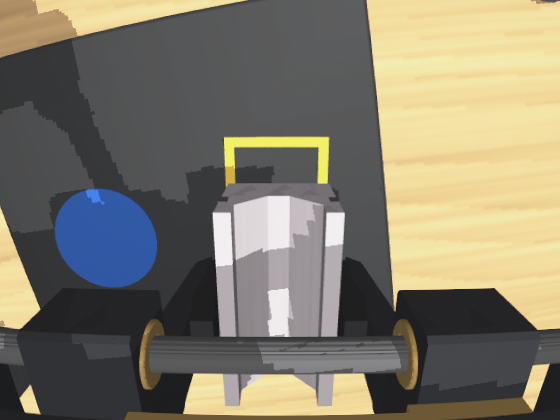

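The V-block is held level above the outline at the right yaw. Setting it down.

```bash
python3 - <<'E'
from h import *
from cell import manip, inverse_kinematics, cams, order
o=np.array([.5818,.0671])
manip.move_linear(np.r_[o,.035],rate=.1)
lower(manip,o,.028,.0205,thr=3)
s=manip.state();print(s["clock"],s["gripper_width"],s["contact_force"],s["tool_pos"])
manip.set_gripper(.06); manip.move_linear(np.r_[o,.1],rate=.2); manip.set_gripper(.07)
manip.move_pose(np.r_[.434,.285,.14],yawrot(60)); manip.dwell(.15)
s=manip.state();print(s["clock"],s["tool_pos"])
t=cams.capture("top");cv2.imwrite("pics/t9.png",t["image"]);w=cams.capture("wrist");cv2.imwrite("pics/w9.png",w["image"])
P=cloud(t);m=(P[...,2]>.08)&(P[...,2]<.098)&(np.hypot(P[...,0]-o[0],P[...,1]-o[1])<.06);print("vb",rect(P[m]),np.median(P[m][:,2]))
for b in blobs(masks(hsv(t))["yellow"],30)[:3]: print("yellow",rect(cast(t,b.reshape(-1,2),.05)))
P=cloud(w,s);m=(P[...,2]>.068)&(P[...,2]<.08)&(np.hypot(P[...,0]-MA[0],P[...,1]-MA[1])<.04);print("master",rect(P[m]))
E
```

```text
lowered to 0.021 df 10.52
28.325 0.04167330443977776 [-5.13651499 -0.53112054  3.54152746] [0.58198743 0.06709797 0.02204296]
30.875 [0.43466707 0.2841456  0.13970327]
vb (0.5827, 0.0667, 78.8, 42.4, -7.6) 0.08840289402750379
yellow (0.5824, 0.0676, 103.3, 64.8, -7.2)
master (0.4331, 0.286, 31.4, 31.1, -72.9)
```

View pics/t9.png

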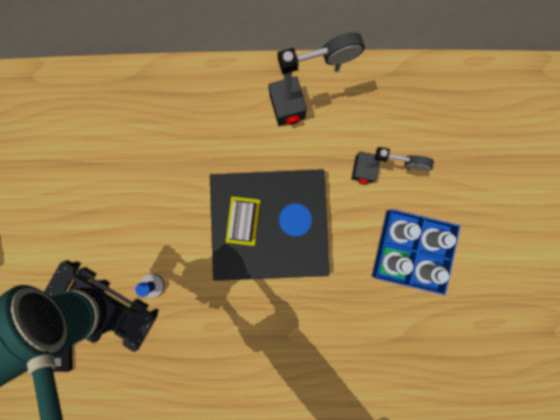

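View pics/w9.png

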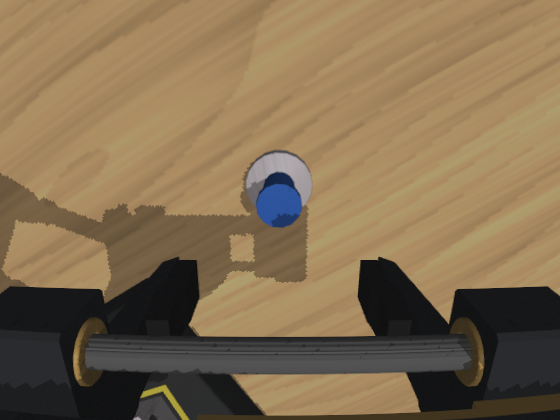

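The V-block sits inside the tape, within about 1 mm and 0.4° of it. The master is centred under the gripper, with its handle at (278,203). Picking it up.

```bash
python3 - <<'E'
from h import *
from cell import manip, inverse_kinematics, cams, order
p=np.array([.4331,.2855])
manip.move_linear(np.r_[p,-.008],rate=.12)
manip.set_gripper(0.012,force=40)
s=manip.state();print(s["clock"],s["gripper_width"],s["contact_force"],s["tool_pos"])
if s["gripper_width"]<.022: raise SystemExit("miss")
manip.move_linear(np.r_[p,.13],rate=.15)
s=manip.state();print(s["gripper_width"],s["contact_force"])
manip.move_pose(np.r_[SP,.13],yawrot(60))
manip.move_linear(np.r_[SP,.055],rate=.12)
lower(manip,SP,.047,.0395,thr=3)
s=manip.state();print(s["clock"],s["gripper_width"],s["contact_force"],s["tool_pos"])
manip.set_gripper(.05); manip.move_linear(np.r_[SP,.16],rate=.2); manip.dwell(.1)
s=manip.state();w=cams.capture("wrist");cv2.imwrite("pics/w10.png",w["image"])
P=cloud(w,s);m=(P[...,2]>.118)&(P[...,2]<.13)&(np.hypot(P[...,0]-SP[0],P[...,1]-SP[1])<.04);print("master",rect(P[m]),np.median(P[m][:,2]))
manip.move_pose([.42,.25,.2],yawrot(60)); manip.dwell(.2)
s=manip.state();print(s["clock"])
t=cams.capture("top");cv2.imwrite("pics/t10.png",t["image"]);sd=cams.capture("side");cv2.imwrite("pics/s10.png",sd["image"])
o=OUT
for nm,n in(("top",t),("side",sd)):
  P=cloud(n)
  for k,x,r,a,b in(("vb",OUT,.06,.08,.098),("master",SP,.045,.118,.132),("shaft",FC,.03,.105,.122)):
    m=(P[...,2]>a)&(P[...,2]<b)&(np.hypot(P[...,0]-x[0],P[...,1]-x[1])<r)
    if m.sum()>4: print(nm,k,rect(P[m]),np.median(P[m][:,2]))
  q=P[(P[...,2]>.03)&(abs(P[...,0]-.69)<.06)&(abs(P[...,1]+.25)<.09)];print("dial",rect(q))
P=cloud(t);m=(P[...,2]>.104)&(P[...,2]<.122)&(np.hypot(P[...,0]-.51,P[...,1]+.32)<.11)
P0=cloud(dict(np.load("pics/top0.npz")))
m0=(P0[...,2]>.104)&(P0[...,2]<.122)&(np.hypot(P0[...,0]-.51,P0[...,1]+.32)<.11)
for Q,mk in((P0,m0),(P,m)):
  for b in blobs(mk,8):
    mm=np.zeros(mk.shape,np.uint8);cv2.drawContours(mm,[b],-1,1,-1);print(rect(Q[(mm>0)&mk]))
  print()
E
```

```text
33.0583 0.029457015532033656 [-0.06789006 -0.03327212  1.10492888] [ 0.43304303  0.2854109  -0.00793933]
0.029890734270777253 [-0.30239088  0.14695418 -3.91273856]
lowered to 0.041 df 8.25
38.175 0.029776249379030305 [-1.75462059 -0.00889716  5.10121662] [ 0.58417276 -0.05000132  0.04208491]
master (0.5838, -0.0495, 31.6, 31.0, -27.8) 0.12461964525890279
41.05
top vb (0.5828, 0.0665, 78.8, 42.4, -7.6) 0.08831512930883922
top master (0.5845, -0.0502, 28.7, 28.7, -0.3) 0.12397205866632033
top shaft (0.4832, -0.2768, 22.9, 22.7, -89.8) 0.11284671145225678
dial (0.6918, -0.2496, 126.6, 66.2, 79.4)
side vb (0.5788, 0.0659, 82.5, 49.2, -6.7) 0.08620958379454013
side master (0.5807, -0.0523, 33.0, 31.3, 55.3) 0.12323342572176965
side shaft (0.4797, -0.2788, 25.2, 21.1, 42.8) 0.1122998737079548
dial (0.6885, -0.2516, 129.1, 69.6, 80.0)
(0.5367, -0.3681, 24.3, 20.9, -89.1)
(0.463, -0.351, 24.8, 20.6, -86.3)
(0.557, -0.295, 24.4, 22.7, 89.4)

(0.4832, -0.2768, 22.9, 22.7, -89.8)
(0.5366, -0.3673, 24.9, 20.7, 89.4)
(0.5562, -0.2947, 22.5, 22.5, 40.9)
(0.463, -0.3507, 23.0, 21.6, -53.2)
```

View pics/t10.png

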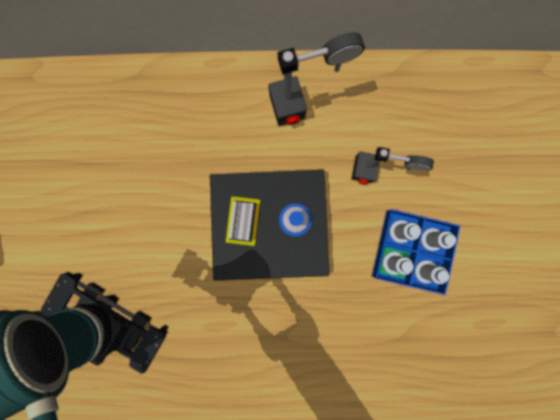

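View pics/s10.png

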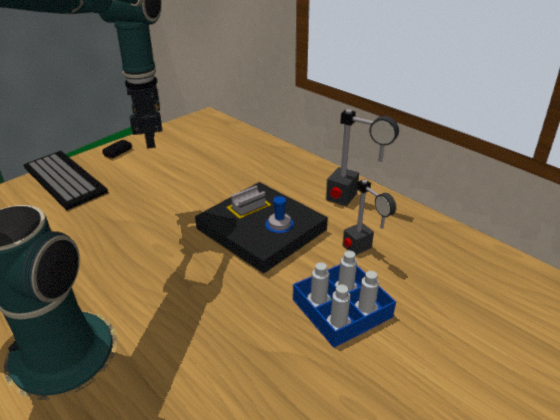

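The top view shows all three parts in place: V-block in the tape at (243,221), master on the spot at (295,219), shaft in its cell at (397,264). The arm is clear of everything, so I'm handing in.

```bash
python3 -c "
from cell import manip, order
order.close_job(); print(manip.state()['clock'])"
```

```text
the job is handed in; nothing more can be done
the job is handed in; nothing more can be done
```

The job is handed in at about 41 s on the robot clock: all three parts are in their places and my last pictures show them well within tolerance. No verdict was reported.

**What I did:** I moved the measured shaft into the empty green cell, then the V-block into the yellow outline, then the master onto the blue spot. I lowered each part in 1 mm steps until it touched; the force rise at contact was at most about 11 N.

**Failed first grasp:** the first attempt on the shaft closed on air above it and moved nothing. The wrist and side cameras showed the real fingertips about 35 mm behind the reported TCP, so I lowered every height by that amount and the grasps then held.

**Last checks:**

| Part | Check (top camera) | Result |
|---|---|---|
| Shaft | Offset from cell centre | about 1 mm, upright |
| V-block | Offset from outline | about 1 mm each way, 0.2–0.4° |
| Master | Offset from spot centre | about 1 mm, upright |
| Other three shafts | Shift since start | about 1 mm or less (measurement noise) |
| Dial stand | Shift since start | about 1 mm or less (measurement noise) |

**Disagreements:**
- **Side camera:** its depth readings for the three parts sit 2–4 mm from the top camera's. Its earlier readings of the fixed outline and spot were 1–2 mm off as well.
- **Master grip width:** the jaws closed to 29.5 mm on the handle, where 26 mm was expected. I did not find out why, but the grip held.

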